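Free a stuck display shelf with the mallet

TASK

The wooden shelf has jammed in the black steel display rack. Take the rubber mallet and tap the front of the shelf's two upright end blocks lightly away from you, left and right in turn and never letting one end get more than 2 cm ahead of the other, until both orange bands on the rails are fully uncovered; then stand the mallet back upright on the table, on its head. Use only the mallet on the rack, and leave the hammer, the jar and the carton where they are.

Things in the scene. Friction and masses are not known exactly. Their poses are not given: they have to be found in the camera images.
- rack: Black steel rack, fixed. Origin on the table midway between its rails; +x is the way to drive the shelf (roughly away from the robot), +y to the left rail. Rails 50 wide at y = 95 and -95, tops 22 high, x = -100 to 130 mm. A fixed crossbar (x = -90 to -76, y = -45 to 45, 69 high) shields the shelf's middle. Orange band on each rail top, x = -87 to -61, at first hidden under the shelf's end blocks.
- left_face (a point): Point to tap, 53 mm up, on the front face of the left upright end block (46 wide, 32 deep, 24 to 70 mm high) of the brown wooden shelf; at rack x = -90, y = 95 mm at first. x axis: into the block. Each end slides alone along rack +x (8 N, up to 70 mm) and stays put; pushing one turns the shelf about the other. The band is fully uncovered when the face has moved 29 mm.
- right_face (a point): The same point on the right end block of the shelf: front face, 53 mm above the table, at rack x = -90, y = -95 mm at first.
- mallet_mid (a point): Mallet: black rubber block head, pale wooden handle straight up, standing on its head, 104 mm high, 0.3 to 0.55 kg. Point at the middle of the handle, 72 mm above the mallet's underside, the place to grip. Head 80 mm long along the mallet's x (striking faces 40 mm either side of the axis), 46 wide, 40 high; handle 26 mm along x by 22 along y. Same after half a turn.
- hammer: Steel hammer with a blue handle, standing on its head, 110 mm high, head 90 mm long; a bystander, not for this job. Origin at the centre of its underside.
- jar: Amber glass jar with a red lid, 64 mm across, 85 mm high; a bystander. Origin at the centre of its underside.
- carton: Green carton with yellow patches, 60 x 70 x 100 mm high; a bystander. Origin at the centre of its underside.

How it is judged (in metres and radians):
On the way, in this order (a step that is already met when the one before it is completed fails the run):
1. the mallet has been picked up (height (world z) of mallet_mid above 0.09 m), for 0.1 s.
2. one end of the shelf has been tapped loose by at least 8 mm (x of any of left_face, right_face in the frame of rack above -0.082 m), for 0.05 s.
3. both ends have moved at least 27 mm (x of each of left_face, right_face in the frame of rack above -0.063 m), for 0.1 s.
At the end, for the whole second after the job is handed in: The front faces of both end blocks have moved at least 27 mm along the rack's +x from their start, and the mallet stands upright (within 8 degrees) on its head on the table (the handle's middle 64 to 80 mm high), released (all of step 3 and angle between mallet_mid's own z axis and vertical below 0.15 rad and height (world z) of mallet_mid between 0.064 and 0.08 m); the robot touches nothing.
It fails at once if one end of the shelf gets so far ahead of the other (over 25 mm, 7.5 degrees) that it jams for good (angle between the x axis of left_face and the x axis of rack, either way round above 0.131 rad).
It fails at once if the rack or the shelf is struck or pushed with more than 40 N (contact force between rack and anything else above 40 N).
It fails at once if the gripper or arm pushes the rack or the shelf (contact force between any of the fingers, the arm and rack above 2 N).
It fails at once if the hammer, the jar or the carton is moved more than 25 mm or used on the rack (distance of any of hammer, jar, carton from where it was at the start of the episode above 0.025 m or contact force between any of hammer, jar, carton and rack above 0.5 N).
It also fails if it takes over 48 s, if anything falls off the work surface, if the arm or the gripper's body presses on something with over 40 N, if the wrist force passes 120 N, or if a joint passes its speed limit or range.

ROBOT

A 6-joint arm with a two-finger parallel gripper is mounted at the origin on the work surface. World frame = base frame: x ahead of the robot, y to its left, z up, the work surface at z = 0. Lengths are in mm, angles in degrees, forces in N, time in s.
With the tool pointing down it reaches from about 300 to 850 mm from the base axis. Payload 4.2 kg.
Tool frame: the origin (TCP) lies at the very end of the fingers, on their centre line; the grasp point (between the pads) lies 19 mm behind it; x points along the fingers, z is the direction in which the jaws open and shut, and the axes are right-handed (so a half turn about x gives the same grasp; the last joint's range is limited). The gripper opens to 91 mm and grips with 3 to 60 N. Pads are 32 mm wide; open, the fingers measure 118 mm over their backs; the gripper's body (76 mm by 178 mm) begins 60 mm behind the grasp point.
Start: joints at [69.041, 18.312, 89.639, -0, 72.044, -1.146], TCP at [194.9, 540.981, 185.876] pointing down, gripper open.
Joint ranges: [-177.97, 177.97], [-48.28, 115.42], [12.27, 149.76], [-77.06, 257.06], [2.81, 150.46], [-146.56, 146.56]. Speed limits (degrees/s): [147.25, 147.25, 180, 180, 180, 180].

INTERFACE

Orientations are given as [roll, pitch, yaw] about the fixed x, y, z axes, in that order (R = Rz(yaw) Ry(pitch) Rx(roll)).
In Python, from workcell import state, grab_frame, camera_info, env, search_frame, place_of gives the robot as it stands.
- The arm moves only by the tool drive_tool, never from a script. Its argument "plan" is a list of rows, each a list of 7 numbers: the turn, a rotation vector about the world's x, y, z in degrees, then the shift along the world's x, y, z in mm, then the finger opening in mm, from 0 to 91.2. In form: [[wx, wy, wz, dx, dy, dz, jaw], ...]. A call has 1 to 10 rows; each row is the pose to reach, as a shift and turn from the pose measured when the call began; what a row does not reach only later rows make up. A row lasts 1/8 s, in which the tool goes at most 62.5 mm and 10.7 degrees, less where a joint would pass 70% of its speed; a pose out of reach is approached as far as the arm can. A call with a gripper value outside its range is refused whole. The fingers move at their own pace and stop on an object; "grip_force" is the grip in N (left out, the last holds). Time passes only in rows, so rows that repeat a pose let the fingers close. It gives the time, the measured TCP pose, the force and the opening at its end, in the units of the state.
- state(): the state, without advancing time (a new reading comes with each control period).
- grab_frame(name): name is "side" or "top" or "wrist"; returns the picture (420x560x3 uint8, red, green, blue); there is no depth.
- camera_info(name): a dict with "intrinsics" (3x3 intrinsics, pixels), "origin" and "orientation" of the camera in the world; the wrist camera has in their place "hand_eye" (4x4, takes a point from camera to tool coordinates, whose origin is the TCP and whose axes are the tool frame's). Camera axes: x right, y down, z forward; pixel columns grow to the right and rows downward; lengths in mm; the calibration is good to about 2 mm. A picture is of the moment at which its call begins: read the wrist's pose just before it. camera_info takes no time and is no camera call.
- env.job_done(): hands the job in, once; it reports no verdict.
Trained networks look in the newest picture that a camera, given by its name, has taken for a name from the list of things; names that differ only in an ending like _2 or _b are one class to them, and where a whole thing is asked for, a point or a joint stands for the part that bears it (a point fixed in the world has none). Each returns a list of dicts, best first, with "p" (0 to 1); they miss things now and then, are a little off and sometimes report something else, mostly with a low value. They report only what shows in the picture. A call takes as long as a camera call.
- search_frame(camera, label): "rect" ([left, top, right, bottom] as shares, 0 to 1, of the picture: columns of its width, rows of its height, round what is visible of it).
- place_of(camera, label): "location" ([column, row] as shares, 0 to 1, of the picture: columns of its width, rows of its height: a listed point, or the origin of a listed thing).
The state is a dict: "time_s": time; "qpos": joint angles; "qvel": joint speeds; "effort": joint torques, N m; "ee_pos": TCP position; "ee_rot": TCP orientation; "force": force on the tool from outside, world axes, zero at the start; "torque": the same for the moment, N m; "gripper_width": finger opening in mm.
Only numpy, scipy, OpenCV 4.12 (cv2) and the standard library are available. Lean on these libraries where they do the work, as an engineer would, in place of code of your own. Each camera call takes 0.05 s, during which the arm holds its last target. There are 200 camera calls.

## Working session

There is one attempt and no reset: what is moved stays moved. The work goes in short steps, Python scripts to look and compute and a tool call to move; the robot and the scene stay as the last step left them, time stands still between calls to the robot, and variables do not carry over. Pictures are saved under pics/ and viewed, about 8 in all and at most 12, crops included, and the job is handed in when it is done.

Besides the shell and the picture viewer there is one more tool, called after ">>>" in YAML: its name, and indented under it one key for each argument. drive_tool: Moves the arm, as the interface text tells. Its arguments: {"type":"object","properties":{"plan":{"type":"array"},"grip_force":{"type":"number"}},"required":["plan"]}

```bash
mkdir -p pics; cat > h.py <<'E'
import numpy as np,cv2
from scipy.spatial.transform import Rotation as R
from workcell import state,grab_frame,camera_info,env,search_frame,place_of
W,H=560,420
def cam(n,s=None):
    c=camera_info(n);K=np.array(c["intrinsics"])
    if n=="wrist":
        T=np.array(c["hand_eye"]);s=s or state()
        Rt=R.from_euler('xyz',s["ee_rot"],degrees=True).as_matrix()
        return K,Rt@T[:3,:3],Rt@T[:3,3]+np.array(s["ee_pos"])
    o=np.array(c["orientation"])
    if o.shape!=(3,3): o=R.from_euler('xyz',o,degrees=True).as_matrix()
    return K,o,np.array(c["origin"])
def ray(c,sh):
    K,Rm,o=c;d=Rm@np.linalg.solve(K,[sh[0]*W,sh[1]*H,1]);return o,d
def onz(c,sh,z):
    o,d=ray(c,sh);return o+d*(z-o[2])/d[2]
def proj(c,p):
    K,Rm,o=c;q=K@(Rm.T@(np.array(p)-o));return q[:2]/q[2]
def save(n,im): cv2.imwrite("pics/"+n,im[...,::-1])
E
python3 - <<'E'
from h import *
s=state();print({k:np.round(v,2).tolist() for k,v in s.items()})
print(camera_info("top"),camera_info("wrist"))
ims=[grab_frame(n) for n in("top","side")]
save("a.png",cv2.resize(np.vstack(ims),(800*560//800,840))[:600*2]) 
save("top.png",ims[0]);save("side.png",ims[1])
Z=dict(rack=0,left_face=53,right_face=53,mallet_mid=72,hammer=0,jar=0,carton=0)
for n in("top","side"):
    c=cam(n)
    for l,z in Z.items():
        for r in place_of(n,l)[:2]: print(n,l,round(r["p"],2),np.round(np.array(r["location"])*[W,H]),onz(c,r["location"],z).round(1))
E
```

```text
{'time_s': 0.0, 'qpos': [69.04, 18.35, 89.71, 0.0, 72.04, -1.15], 'qvel': [0.06, 0.0, 0.04, 0.05, 0.09, 0.05], 'effort': [-0.0, -41.25, -23.2, 0.07, 0.05, -0.0], 'ee_pos': [194.67, 540.43, 185.0], 'ee_rot': [178.55, 89.9, -111.27], 'force': [0.47, -0.57, -0.35], 'torque': [0.0, -0.02, -0.06], 'gripper_width': 91.1}
{'intrinsics': array([[462.10497957,   0.        , 276.24052429],
       [  0.        , 462.10497957, 207.13796019],
       [  0.        ,   0.        ,   1.        ]]), 'origin': array([ 440.53299806,  -58.26104567, 1013.77470805]), 'orientation': array([-174.03399924,   -0.86291651,  -91.01139268])} {'intrinsics': array([[335.54823389,   0.        , 277.16695447],
       [  0.        , 335.54823389, 210.13415161],
       [  0.        ,   0.        ,   1.        ]]), 'hand_eye': array([[-4.36310390e-04, -2.57533143e-01,  9.66269367e-01,
        -1.99227478e+02],
       [ 5.80480745e-04, -9.66269362e-01, -2.57532880e-01,
         7.18562706e+01],
       [ 9.99999736e-01,  4.48536491e-04,  5.71086393e-04,
         9.29057498e-01],
       [ 0.00000000e+00,  0.00000000e+00,  0.00000000e+00,
         1.00000000e+00]])}
top rack 0.64 [202. 167.] [637.3  87.2   0. ]
top left_face 0.71 [153. 207.] [545.8 181.7  53. ]
top right_face 0.76 [247. 201.] [553.9 -12.5  53. ]
top mallet_mid 0.72 [408. 241.] [ 464.4 -342.4   72. ]
top hammer 0.7 [335. 246.] [ 457.9 -203.3    0. ]
top jar 0.97 [403. 176.] [ 611.9 -358.4    0. ]
top carton 0.72 [345. 171.] [ 623.6 -229.     0. ]
side rack 0.81 [276. 178.] [637.7  86.    0. ]
side left_face 0.65 [221. 152.] [556.1 188.6  53. ]
side right_face 0.79 [269. 208.] [542.6 -22.   53. ]
side mallet_mid 0.56 [351. 343.] [ 469.4 -339.5   72. ]
side hammer 0.59 [290. 308.] [ 457.4 -206.4    0. ]
side jar 0.85 [416. 325.] [ 612.5 -361.9    0. ]
side carton 0.64 [363. 269.] [ 621. -222.   -0.]
```

```bash
ls -la pics
```

```text
total 1168
drwxr-xr-x 2 agent agent   4096 Dec  5 15:18 .
drwxr-xr-x 3 agent agent   4096 Dec  5 15:18 ..
-rw-r--r-- 1 agent agent 592041 Dec  5 15:18 a.png
-rw-r--r-- 1 agent agent 339474 Dec  5 15:18 side.png
-rw-r--r-- 1 agent agent 252503 Dec  5 15:18 top.png
```

View pics/top.png

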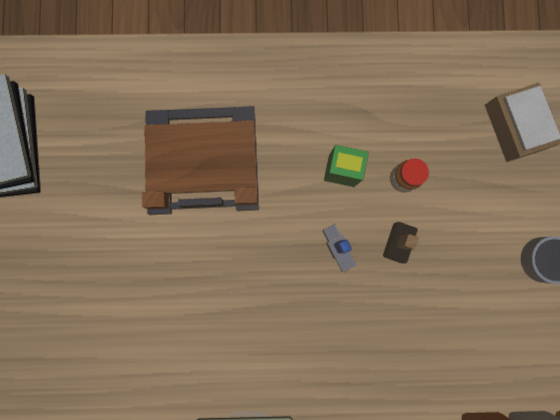

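View pics/side.png

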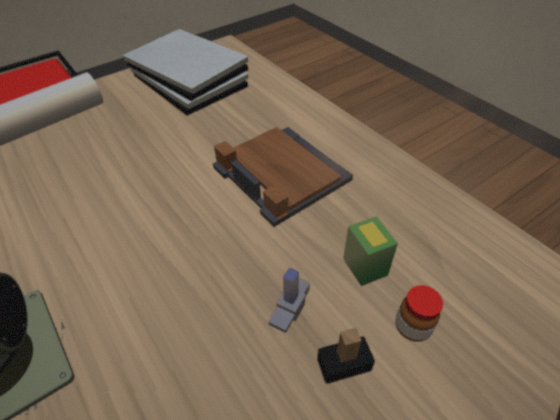

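The top view shows the rack at about (202,160) px, the mallet at (400,242), the hammer at (340,248), the carton at (346,166) and the jar at (410,176). All of them agree with the networks. Next I need yaws for the rack and the mallet.

```bash
python3 - <<'E'
from h import *
im=cv2.imread("pics/top.png")
a=cv2.resize(im[95:225,130:275],None,fx=5,fy=4.6,interpolation=cv2.INTER_CUBIC)
cv2.imwrite("pics/rackc.png",a);print(a.shape)
s=state();Rm=R.from_euler('xyz',s["ee_rot"],degrees=True).as_matrix();print(Rm.round(3))
# mallet head: dark mask in top
g=im.max(2);m=((g<55)).astype(np.uint8);m[:, :375]=0;m[:,430:]=0;m[:215]=0;m[270:]=0
r=cv2.minAreaRect(cv2.findNonZero(m));print(r)
c=cam("top");b=np.array([onz(c,p/[W,H],40) for p in cv2.boxPoints(r)]);print(b.round(1),b.mean(0))
E
```

```text
(598, 725, 3)
[[ 0.    -0.941  0.339]
 [ 0.     0.339  0.941]
 [-1.    -0.     0.   ]]
((399.6500244140625, 242.05001831054688), (23.400854110717773, 36.99864196777344), 18.434947967529297)
[[ 435.3 -296.8   40. ]
 [ 508.9 -324.8   40. ]
 [ 492.4 -371.3   40. ]
 [ 419.1 -343.    40. ]] [ 463.91709609 -333.95626553   40.        ]
```

View pics/rackc.png

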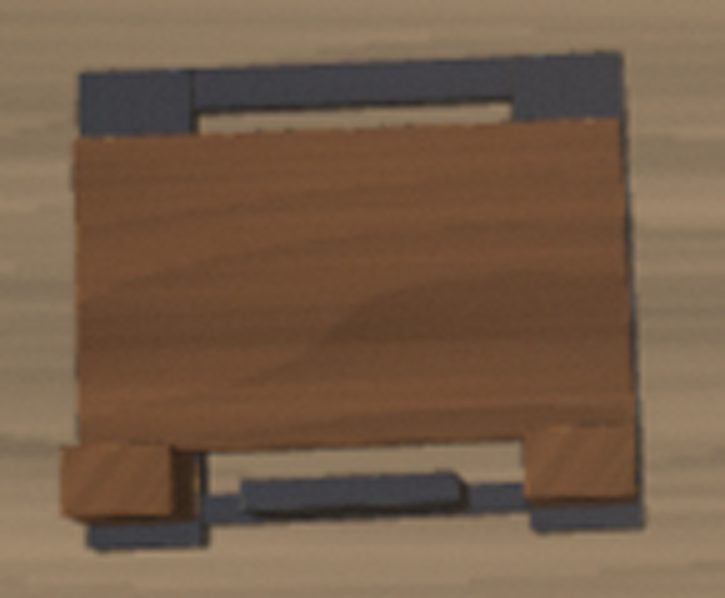

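```bash
python3 - <<'E'
from h import *
from scipy.optimize import least_squares
c=cam("top")
P=[(130,120,22),(130,-120,22),(-100,120,0),(-100,70,0),(-100,-70,0),(-100,-120,0),
(-90,118,70),(-58,118,70),(-90,-72,70),(-90,-118,70),(-58,-118,70)]
Q=[(80,72),(621,53),(88,548),(207,545),(532,531),(644,528),(62,516),(64,447),(525,502),(634,498),(634,426)]
P=np.array(P,float);Q=np.array(Q)/[5,4.6]+[130,95]-.4
def w(p):
    a=np.radians(p[2]);X=P.copy();X[:,0]=p[0]+np.cos(a)*P[:,0]-np.sin(a)*P[:,1];X[:,1]=p[1]+np.sin(a)*P[:,0]+np.cos(a)*P[:,1];return X
f=lambda p:(np.array([proj(c,x) for x in w(p)])-Q).ravel()
r=least_squares(f,[637,87,0],loss='soft_l1');print(r.x,f(r.x).reshape(-1,2).round(1).tolist())
p=r.x;a=np.radians(p[2]);M=np.array([[np.cos(a),-np.sin(a)],[np.sin(a),np.cos(a)]])
for n,q in dict(L=(-90,95),R=(-90,-95)).items(): print(n,p[:2]+M@q)
E
```

```text
[636.82863625  85.90606506   1.30796526] [[-0.3, -0.7], [0.7, -0.3], [2.0, 0.9], [1.0, 0.7], [-0.1, 1.3], [0.2, 1.0], [-0.8, -0.0], [-1.3, -0.5], [-0.4, -0.6], [0.2, -0.6], [-0.3, -0.3]]
L [544.68358597 178.82694382]
R [549.0205863  -11.12355085]
```

>>> drive_tool:
  plan:
    - [0,0,-6,18,-58,5,70]
    - [0,0,-12,36,-116,10,70]
    - [0,0,-18,54,-174,15,70]
    - [0,0,-24,72,-232,15,70]
    - [0,0,-30,90,-290,15,70]
    - [0,0,-36,108,-348,15,70]
    - [0,0,-42,126,-406,15,70]
    - [0,0,-48,144,-464,15,70]
    - [0,0,-54,162,-522,15,70]
    - [0,0,-60,180,-580,15,70]

```text
time_s: 2.05
ee_pos: [375.3, -41.0, 201.4]
ee_rot: [-4.4, 89.9, 5.6]
force: [0.6, 0.9, 0.1]
gripper_width: 69.9
```

>>> drive_tool:
  plan:
    - [0,0,-6,18,-59,0,70]
    - [0,0,-12,36,-118,0,70]
    - [0,0,-18,54,-177,0,70]
    - [0,0,-24,72,-236,0,70]
    - [0,0,-30,91,-298,0,70]
    - [0,0,-30,91,-298,0,70]
    - [0,0,-30,91,-298,0,70]

```text
time_s: 2.92
ee_pos: [465.9, -338.6, 200.9]
ee_rot: [53.5, 89.9, 33.5]
force: [0.3, 0.4, 0.5]
gripper_width: 70.2
```

```bash
python3 - <<'E'
from h import *
s=state();im=grab_frame("wrist");save("w1.png",im);c=cam("wrist",s)
Rm=R.from_euler('xyz',s["ee_rot"],degrees=True).as_matrix()
print(s["ee_pos"],"toolz yaw",np.degrees(np.arctan2(Rm[1,2],Rm[0,2])),Rm[:,0])
for r in place_of("wrist","mallet_mid")[:2]: print(r,onz(c,r["location"],72))
for p in [(464,-334,40),(467,-340,104)]: print(proj(c,p))
E
```

```text
[ 465.90265637 -338.55387652  200.91474318] toolz yaw -20.038513464916434 [ 7.45173288e-04  4.92460891e-04 -9.99999601e-01]
{'location': [0.4866, 0.4719], 'p': 0.98} [ 461.71366575 -338.52908369   72.        ]
[273.40629371 187.17902404]
[278.05371463 205.54663031]
```

View pics/w1.png

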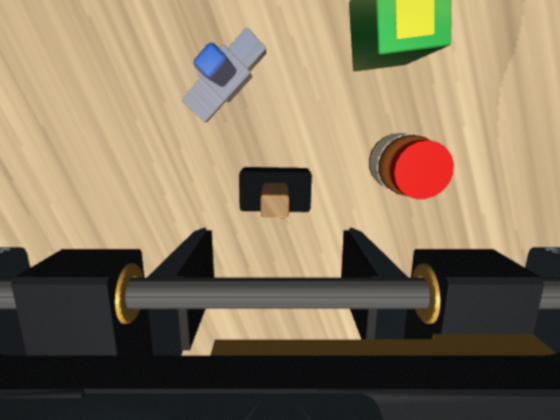

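The wrist view shows the mallet head square to the jaws, with the handle at (275,207). Only a small shift is needed, and the jar and hammer are clear. Descending to grip.

>>> drive_tool:
  plan:
    - [0,0,0,-3,0,-50,70]
    - [0,0,0,-3,0,-100,70]
    - [0,0,0,-3,0,-130,70]
    - [0,0,0,-3,0,-148,70]
    - [0,0,0,-3,0,-148,70]
    - [0,0,0,-3,0,-148,15]
    - [0,0,0,-3,0,-148,15]
    - [0,0,0,-3,0,-148,15]
    - [0,0,0,-3,0,-148,15]
    - [0,0,0,-3,0,-148,15]
  grip_force: 45

```text
time_s: 4.28
ee_pos: [463.3, -337.8, 53.7]
ee_rot: [6.6, 89.9, -13.4]
force: [1.2, -0.2, 1.6]
gripper_width: 25.7
```

>>> drive_tool:
  plan:
    - [0,0,0,0,0,45,15]
    - [0,0,0,0,0,95,15]
    - [0,0,0,0,10,132,15]
    - [0,0,5,5,60,136,15]
    - [0,0,10,10,120,136,15]
    - [0,0,15,16,180,136,15]
    - [0,0,21,22,240,136,15]
    - [0,0,21,31,290,136,15]
    - [0,0,21,31,326,120,15]
    - [0,0,21,31,326,90,15]

```text
time_s: 5.52
ee_pos: [494.3, -9.3, 143.2]
ee_rot: [17.5, 89.8, 18.8]
force: [-0.3, -0.4, -4.3]
gripper_width: 25.8
```

```bash
python3 - <<'E'
from h import *
s=state();a=grab_frame("side");w=grab_frame("wrist");save("c1.png",np.hstack([a[60:330,150:450],cv2.resize(w,None,fx=.85,fy=.85)[:270]]))
Rm=R.from_euler('xyz',s["ee_rot"],degrees=True).as_matrix()
print(s["time_s"],s["ee_pos"],"toolz yaw",np.degrees(np.arctan2(Rm[1,2],Rm[0,2])),s["gripper_width"],s["force"])
c=cam("wrist",s)
for l in("right_face","left_face"):
    for r in place_of("wrist",l)[:1]: print(l,r,onz(c,r["location"],53))
E
```

```text
5.525 [494.32658947  -9.29285062 143.22611104] toolz yaw 1.2379561206712446 25.753157625383647 [-0.3036206  -0.43449114 -4.30327831]
right_face {'location': [0.6163, 0.4983], 'p': 0.92} [556.34073645 -10.99116963  53.        ]
```

View pics/c1.png

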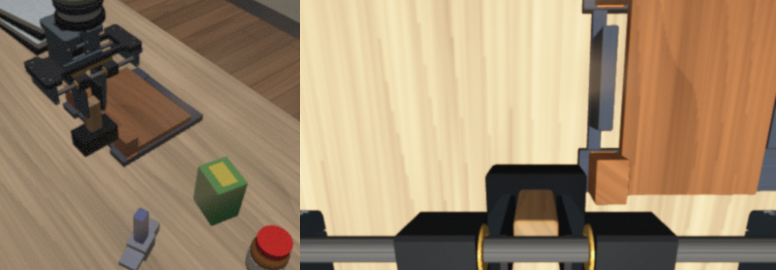

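The left half shows the mallet hanging upright in the grip. In the wrist half the right block sits right of the head at about (608,178), roughly 15 mm ahead. Lowering and approaching.

>>> drive_tool:
  plan:
    - [0,0,0,0,-1,-30,15]
    - [0,0,0,0,-2,-50,15]
    - [0,0,0,0,-2,-57,15]
    - [0,0,0,3,-2,-57,15]
    - [0,0,0,6,-2,-57,15]
    - [0,0,0,9,-2,-57,15]
    - [0,0,0,12,-2,-57,15]
    - [0,0,0,15,-2,-57,15]
    - [0,0,0,18,-2,-57,15]

```text
time_s: 6.85
ee_pos: [509.4, -13.9, 85.8]
ee_rot: [176.6, 89.7, 177.6]
force: [-6.0, 0.1, -0.7]
gripper_width: 25.7
```

>>> drive_tool:
  plan:
    - [0,0,0,4,1,0,15]
    - [0,0,0,7,1,0,15]
    - [0,0,0,10,1,0,15]
    - [0,0,0,13,1,0,15]
    - [0,0,0,14,1,0,15]
    - [0,0,0,14,1,0,15]

```text
time_s: 7.6
ee_pos: [518.3, -13.5, 84.8]
ee_rot: [-177.7, 89.0, -176.6]
force: [-8.0, -1.7, -0.4]
gripper_width: 25.9
```

```bash
cat >m.py <<'E'
from h import *
s=state();t=grab_frame("top");w=grab_frame("wrist");c=cam("wrist",s)
Rm=R.from_euler('xyz',s["ee_rot"],degrees=True).as_matrix()
print(s["time_s"],np.round(s["ee_pos"],1),"yaw",np.degrees(np.arctan2(Rm[1,2],Rm[0,2])).round(1),np.round(s["force"],1))
a=np.radians(1.3);M=np.array([[np.cos(a),np.sin(a)],[-np.sin(a),np.cos(a)]])
for n,cc in(("top",cam("top")),("wrist",c)):
  for l in("right_face","left_face"):
    for r in place_of(n,l)[:1]: p=onz(cc,r["location"],53);print(n,l,r["p"],p.round(1),(M@(p[:2]-[636.8,85.9])).round(1))
import sys
im=np.hstack([cv2.resize(t[95:225,120:285],None,fx=2.5,fy=2.5),cv2.resize(w,(433,325))]);save(sys.argv[1],im)
E
python3 m.py c2.png
```

```text
7.6 [518.3 -13.5  84.8] yaw 1.1 [-8.  -1.7 -0.4]
top left_face 0.94 [545.9 178.4  53. ] [-88.8  94.6]
wrist right_face 0.57 [558.6 -10.2  53. ] [-80.3 -94.3]
```

View pics/c2.png

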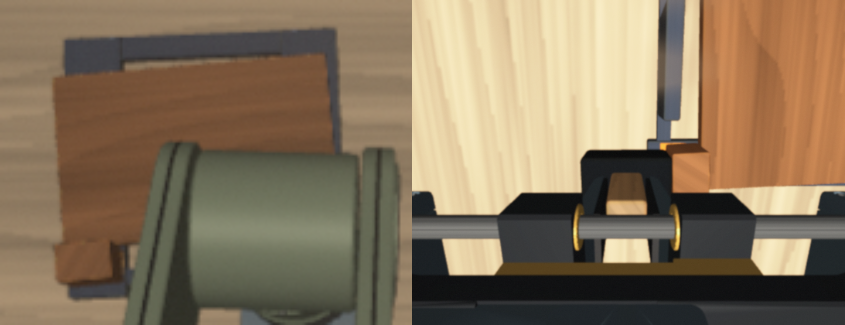

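Right end has moved about 9 mm: the TCP went from contact at 508.5 to 518.3 and the shelf is slightly turned. Now the left.

>>> drive_tool:
  plan:
    - [0,0,0,-15,0,1,15]
    - [0,0,0,-30,0,1,15]
    - [0,0,0,-30,40,1,15]
    - [0,0,0,-30,85,1,15]
    - [0,0,0,-30,130,1,15]
    - [0,0,0,-30,170,1,15]
    - [0,0,0,-30,191,1,15]
    - [0,0,0,-30,191,1,15]
    - [0,0,0,-24,191,1,15]
    - [0,0,0,-20,191,1,15]

```text
time_s: 9.15
ee_pos: [499.0, 176.7, 85.9]
ee_rot: [-177.6, 89.1, -176.6]
force: [-0.4, 0.9, -4.8]
gripper_width: 25.4
```

>>> drive_tool:
  plan:
    - [0,0,0,3,1,0,15]
    - [0,0,0,6,1,0,15]
    - [0,0,0,9,1,0,15]
    - [0,0,0,12,1,0,15]
    - [0,0,0,15,1,0,15]
    - [0,0,0,18,1,0,15]
    - [0,0,0,21,1,0,15]
    - [0,0,0,24,1,0,15]
    - [0,0,0,27,1,0,15]
    - [0,0,0,27,1,0,15]

```text
time_s: 10.4
ee_pos: [521.1, 178.2, 84.8]
ee_rot: [179.2, 88.5, -179.8]
force: [-8.5, 3.7, -1.9]
gripper_width: 25.5
```

```bash
python3 m.py c3.png
```

```text
10.4 [521.1 178.2  84.8] yaw 0.9 [-8.5  3.7 -1.9]
top right_face 0.67 [560.3 -15.1  53. ] [-78.8 -99.2]
top left_face 0.56 [559.2 186.5  53. ] [-75.3 102.3]
wrist left_face 0.75 [561.3 179.   53. ] [-73.4  94.8]
```

View pics/c3.png

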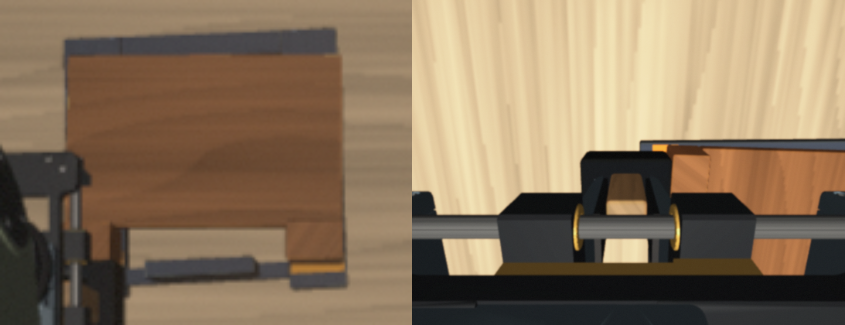

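Left is at about 16 mm and right at about 10 mm; the right orange band is partly showing. Back to the right end.

>>> drive_tool:
  plan:
    - [0,0,0,-16,0,1,15]
    - [0,0,0,-31,0,1,15]
    - [0,0,0,-31,-40,1,15]
    - [0,0,0,-31,-85,1,15]
    - [0,0,0,-29,-130,1,15]
    - [0,0,0,-27,-170,1,15]
    - [0,0,0,-27,-190,1,15]
    - [0,0,0,-20,-190,1,15]
    - [0,0,0,-12,-190,1,15]
    - [0,0,0,-8,-190,1,15]

```text
time_s: 11.95
ee_pos: [514.0, -11.0, 86.0]
ee_rot: [179.0, 88.5, -180.0]
force: [-0.0, 0.2, -4.2]
gripper_width: 25.9
```

```bash
python3 -c "
from h import *
s=state();Rm=R.from_euler('xyz',s['ee_rot'],degrees=True).as_matrix();print(Rm.round(4))
x=Rm[:,0];print('turn to vertical',np.degrees(np.cross(x,[0,0,-1])))"
```

```text
[[-2.560e-02 -1.760e-02  9.995e-01]
 [-0.000e+00  9.998e-01  1.760e-02]
 [-9.997e-01  4.000e-04 -2.560e-02]]
turn to vertical [ 9.80171724e-04 -1.46509613e+00  0.00000000e+00]
```

>>> drive_tool:
  plan:
    - [0,-1,0,3,0,0,15]
    - [0,-1.5,0,6,0,0,15]
    - [0,-1.5,0,9,0,0,15]
    - [0,-1.5,0,12,0,0,15]
    - [0,-1.5,0,15,0,0,15]
    - [0,-1.5,0,18,0,0,15]
    - [0,-1.5,0,21,0,0,15]
    - [0,-1.5,0,24,0,0,15]
    - [0,-1.5,0,26,0,0,15]
    - [0,-1.5,0,26,0,0,15]

```text
time_s: 13.2
ee_pos: [534.8, -11.2, 85.0]
ee_rot: [-176.9, 89.4, -175.8]
force: [-9.6, -1.7, -0.5]
gripper_width: 25.7
```

```bash
python3 m.py c4.png
```

```text
13.2 [534.8 -11.2  85. ] yaw 1.1 [-9.6 -1.7 -0.5]
top left_face 0.68 [564.3 179.   53. ] [-70.4  94.7]
wrist right_face 0.86 [575.6 -10.3  53. ] [-63.4 -94.8]
```

View pics/c4.png

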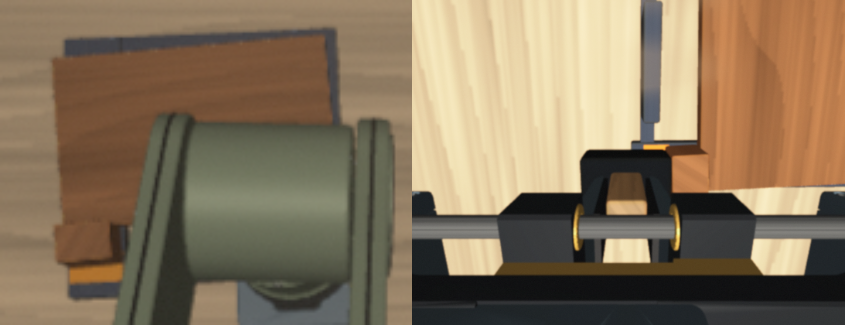

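>>> drive_tool:
  plan:
    - [0,0,0,-16,0,1,15]
    - [0,0,0,-34,0,1,15]
    - [0,0,0,-35,20,1,15]
    - [0,0,0,-38,65,1,15]
    - [0,0,0,-38,110,1,15]
    - [0,0,0,-38,155,1,15]
    - [0,0,0,-38,190,1,15]
    - [0,0,0,-30,190,1,15]
    - [0,0,0,-24,190,1,15]
    - [0,0,0,-20,190,1,15]

```text
time_s: 14.75
ee_pos: [515.3, 177.8, 85.9]
ee_rot: [-175.3, 89.4, -174.3]
force: [-0.4, 0.0, -3.0]
gripper_width: 25.6
```

Target TCP x is about 537.

>>> drive_tool:
  plan:
    - [0,0,0,3,0,0,15]
    - [0,0,0,6,0,0,15]
    - [0,0,0,9,0,0,15]
    - [0,0,0,12,0,0,15]
    - [0,0,0,15,0,0,15]
    - [0,0,0,18,0,0,15]
    - [0,0,0,21,0,0,15]
    - [0,0,0,24,0,0,15]
    - [0,0,0,27,0,0,15]
    - [0,0,0,27,0,0,15]

```text
time_s: 16.0
ee_pos: [537.5, 178.3, 85.0]
ee_rot: [179.5, 88.8, -179.6]
force: [-9.8, 3.1, -1.2]
gripper_width: 25.9
```

>>> drive_tool:
  plan:
    - [0,0,0,-18,0,1,15]
    - [0,0,0,-36,0,1,15]
    - [0,0,0,-39,-20,1,15]
    - [0,0,0,-38,-65,1,15]
    - [0,0,0,-37,-110,1,15]
    - [0,0,0,-36,-155,1,15]
    - [0,0,0,-34,-189,1,15]
    - [0,0,0,-24,-189,1,15]
    - [0,0,0,-16,-189,1,15]
    - [0,0,0,-11,-189,1,15]

```text
time_s: 17.25
ee_pos: [527.4, -10.2, 86.0]
ee_rot: [179.1, 88.8, -179.9]
force: [0.7, -0.3, -4.7]
gripper_width: 25.7
```

>>> drive_tool:
  plan:
    - [0,-1,0,3,0,0,15]
    - [0,-1,0,6,0,0,15]
    - [0,-1,0,9,0,0,15]
    - [0,-1,0,12,0,0,15]
    - [0,-1,0,15,0,0,15]
    - [0,-1,0,18,0,0,15]
    - [0,-1,0,20,0,0,15]
    - [0,-1,0,20,0,0,15]

```text
time_s: 18.25
ee_pos: [542.4, -10.4, 85.1]
ee_rot: [-178.5, 89.2, -177.5]
force: [-8.1, -1.4, -0.6]
gripper_width: 25.3
```

>>> drive_tool:
  plan:
    - [0,0,0,-20,0,1,15]
    - [0,0,0,-55,-10,20,15]
    - [0,0,0,-85,-40,60,15]
    - [0,0,-5,-85,-90,98,15]
    - [0,0,-10,-85,-145,98,15]
    - [0,0,-15,-82,-200,98,15]
    - [0,0,-20,-80,-255,98,15]
    - [0,0,-21,-78,-300,98,15]
    - [0,0,-21,-78,-327,70,15]
    - [0,0,-21,-78,-327,30,15]

```text
time_s: 19.5
ee_pos: [465.8, -340.9, 115.2]
ee_rot: [-163.7, 89.5, 176.1]
force: [-0.1, 0.7, -4.1]
gripper_width: 25.5
```

```bash
python3 m.py c5.png; python3 -c "
from h import *
s=state();Rm=R.from_euler('xyz',s['ee_rot'],degrees=True).as_matrix()
x=Rm[:,0];print('turn to vertical',np.degrees(np.cross(x,[0,0,-1])))"
```

```text
19.5 [ 465.8 -340.9  115.2] yaw -20.1 [-0.1  0.7 -4.1]
top right_face 0.76 [586.3 -12.1  53. ] [-52.8 -96.8]
top left_face 0.9 [571.8 182.4  53. ] [-62.8  98. ]
turn to vertical [-0.116744   -0.58004585 -0.        ]
```

View pics/c5.png

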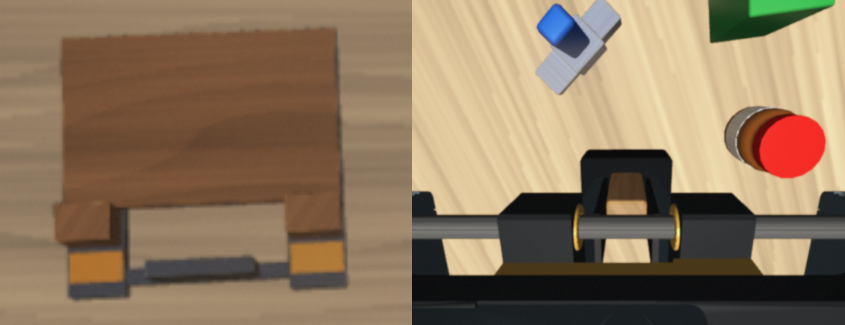

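Both orange bands look fully clear: left at (96,267), right at (317,257). Before setting the mallet down I'll measure the block travel exactly from first and current top pictures.

```bash
python3 - <<'E'
from h import *
a=cv2.imread("pics/top.png");b=grab_frame("top")[...,::-1].copy();cv2.imwrite("pics/top2.png",b);c=cam("top")
for n,x0,x1,y0,y1 in(("L",138,168,188,212),("R",231,259,184,207)):
    k=6;A=cv2.resize(a[y0:y1,x0:x1],None,fx=k,fy=k,interpolation=cv2.INTER_CUBIC);B=cv2.resize(b[y0-26:y1,x0-6:x1+6],None,fx=k,fy=k,interpolation=cv2.INTER_CUBIC)
    A=A[:-9*k] # block top only
    r=cv2.matchTemplate(B,A,cv2.TM_CCOEFF_NORMED);_,v,_,l=cv2.minMaxLoc(r)
    d=np.array([l[0]/k-6,l[1]/k-26]);p=np.array([(x0+x1)/2,(y0+y1)/2])
    print(n,round(v,2),d,(onz(c,(p+d)/[W,H],70)-onz(c,p/[W,H],70)).round(1))
    o=(b[...,2].astype(int)>160)&(b[...,0]<90);o[:,:x0-5]=0;o[:,x1+5:]=0;ys,xs=np.nonzero(o&(np.arange(H)[:,None]>150)&(np.arange(H)[:,None]<230));print("band rows",ys.min(),ys.max(),xs.min(),xs.max(),
     onz(c,((xs.mean())/W,ys.max()/H),22)-onz(c,(xs.mean()/W,ys.min()/H),22))
E
```

```text
L 0.97 [ -0.33333333 -15.5       ] [32.1  1.   0. ]
band rows 196 207 148 168 [-23.84372857  -0.21062139   0.        ]
R 0.93 [ -0.83333333 -14.83333333] [30.9  1.4  0. ]
band rows 192 203 237 256 [-23.94877403   0.26340194   0.        ]
```

Both ends have moved 31 to 32 mm and the bands show their full 26 mm. Setting the mallet down.

>>> drive_tool:
  plan:
    - [0,-0.6,0,0,2,-30,15]
    - [0,-0.6,0,0,2,-45,15]
    - [0,-0.6,0,0,2,-54,15]
    - [0,-0.6,0,0,2,-57,15]
    - [0,-0.6,0,0,2,-59,15]
    - [0,-0.6,0,0,2,-61,15]
    - [0,-0.6,0,0,2,-61,15]

```text
time_s: 20.72
ee_pos: [465.9, -336.1, 56.4]
ee_rot: [86.2, 89.9, 66.2]
force: [-0.3, -0.7, -4.6]
gripper_width: 25.8
```

>>> drive_tool:
  plan:
    - [0,0,0,0,0,-2,15]
    - [0,0,0,0,0,-3,15]
    - [0,0,0,0,0,-3,15]
    - [0,0,0,0,0,-3,15]

```text
time_s: 21.22
ee_pos: [465.9, -336.2, 53.9]
ee_rot: [68.6, 89.9, 48.6]
force: [-1.9, 0.4, 1.7]
gripper_width: 25.6
```

Table contact: the weight is off the wrist. Releasing and retreating straight up.

>>> drive_tool:
  plan:
    - [0,0,0,0,0,0,40]
    - [0,0,0,0,0,0,60]
    - [0,0,0,0,0,0,70]
    - [0,0,0,0,0,0,70]
    - [0,0,0,0,0,20,70]
    - [0,0,0,0,0,60,70]
    - [0,0,0,0,0,110,70]
    - [0,0,0,0,0,150,70]
    - [0,0,0,0,0,150,70]

```text
time_s: 22.35
ee_pos: [467.7, -337.5, 207.6]
ee_rot: [-5.1, 89.5, -25.0]
force: [0.3, 0.1, 0.1]
gripper_width: 69.7
```

```bash
python3 - <<'E'
from h import *
s=state();print(s["time_s"],s["ee_pos"],s["gripper_width"],s["force"])
a=grab_frame("side");w=grab_frame("wrist");save("end.png",np.hstack([a[100:400,180:480],cv2.resize(w,(400,300))]))
c=cam("wrist",s)
for l,z in(("mallet_mid",72),("hammer",0),("jar",0),("carton",0)):
    for r in place_of("wrist",l)[:1]: print(l,onz(c,r["location"],z).round(1))
E
```

```text
22.35 [ 467.70605591 -337.50167466  207.62927203] 69.70587985087305 [0.2901742  0.12984238 0.09523154]
mallet_mid [ 467.2 -338.1   72. ]
hammer [ 456.9 -210.     0. ]
jar [ 607.6 -361.7    0. ]
carton [ 629.  -223.9    0. ]
```

View pics/end.png

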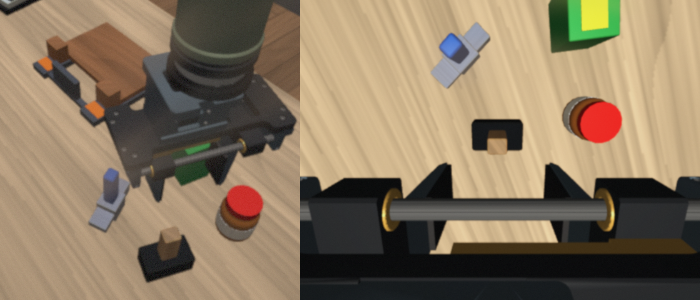

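The mallet stands upright on its head at (165,255) px, free of the gripper. The bands are uncovered and the bystanders have not moved.

```bash
python3 -c "
from h import *
print(env.job_done())"
```

```text
the job is handed in; nothing more can be done
None
```

I tapped the shelf loose with the mallet, stood the mallet back upright on its head, and handed the job in at about 22.5 s. The hand-in reports no verdict.

- **Tapping:** I pushed the ends in turn: right to about 9 mm, left 16, right 26, left 33, right 34. These figures come from the arm's position. By the same reckoning, one end was never more than about 10 mm ahead of the other. The wrist force stayed under about 11 N at every reading, but I only read it at the end of each move.
- **Shelf:** Matching the first and last top pictures gave about 32 mm of travel on the left and 31 mm on the right. Both orange bands show their full length.
- **Mallet and bystanders:** The last pictures show the mallet upright and released near (467, -338). The hammer, jar and carton are where they started, within the detection error of a few mm.

**Disagreements:** The arm's position gave 33 and 34 mm of travel, against 32 and 31 mm from the pictures. The network's face points were off by several mm: 27 mm on the left and 37 mm on the right. I trusted the picture match and the visible bands.

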